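# Nest the reducing sleeves in the touch mixer and hold the jar pressed to mix

### The job

Build up the nest in the touch mixer's dish one piece at a time, largest first: stand the large blue sleeve in the dish, the orange sleeve inside it, and the red-capped sample jar inside that. Then, gripping the jar, press it down so that the sprung dish sinks about 9 mm (roughly half way) and finish while still holding it pressed there; never drive the dish down onto its bottom stop. Leave the other glassware, the weight and the tip box where they are.

Things in the scene. Friction and masses are not known exactly. Their poses are not given: they have to be found in the camera images.
- mixer: Touch mixer, fixed to the bench: white housing with a blue foot band and blue front panel (faces its own -x), 150 (x) x 130 (y) mm, top at 82 mm (a flat rubber disc on it reaches 86 mm). Origin: centre of its underside; z up. The sprung dish is centred above the origin.
- head (a joint): Travel of the mixer's sprung dish, m: 0 = fully up (at rest), grows as the dish is pushed straight down, 0.016 = on its bottom stop. The spring is preloaded: the empty dish begins to sink at about 3.5 N, then takes 1 N more per mm (about 12.5 N at 9 mm). The weight of the nested pieces (about 2 N) counts towards it and does not make it sink by itself. It springs up when let go.
- dish_floor (a point): Centre of the dish's inner floor, on which the large sleeve stands; 113 mm above the bench at rest, moves down with the dish. The dish is a grey round cup, 78 mm outside, 68 mm inside diameter, its rim 20 mm above this floor.
- large: Large blue plastic sleeve, an open cup with straight round walls: 60 mm outside, 52 mm inside diameter, 55 mm high, floor 5 mm thick, about 60 g. Origin: centre of its underside; z up along its axis. Stands on the bench at the start.
- mid: Middle orange plastic sleeve, an open cup with straight round walls: 44 mm outside, 36 mm inside diameter, 75 mm high, floor 5 mm thick, about 50 g. Origin: centre of its underside; z up along its axis. Stands on the bench at the start.
- jar: Sample jar: green plastic with a white label band, 28 mm diameter, 100 mm high over all with a red screw cap (30 mm diameter, the top 24 mm). Closed and rigid, about 70 g. Origin: centre of its underside; z up along its axis. Stands on the bench at the start.
- bottle: Bystander: amber glass jar with a white cap, 50 mm diameter, 100 mm high, loose, standing among the sleeves. Origin: centre of its underside.
- beaker: Bystander: open glass beaker, 70 mm diameter, 90 mm high, loose, towards the back. Origin: centre of its underside.
- weight: Bystander: brass calibration weight, 38 mm diameter, 55 mm high, loose, towards the back. Origin: centre of its underside.
- tipbox: Bystander: yellow rack box of pipette tips with a white top and a grid of small blue tip ends (looks only), 85 x 120 mm, 55 mm high, loose, towards the back. Origin: centre of its underside.
Things that resemble listed ones, but are neither listed nor needed, are in the scene too. Several things have the shape of the large; the one meant has the colours described above. Several things have the shape of the jar; the one meant has the colours described above.

How it is judged:
By the outcome, as a careful person would: the job done as asked, in the order asked, and still so for the second after the job is handed in, while the arm keeps its last pose, push and grip.
It also fails if it takes over 72 s, if anything falls off the work surface, if the arm or the gripper's body presses on something with over 40 N, if the wrist force passes 120 N, or if a joint passes its speed limit or range.

### The arm

A 7-joint arm with a two-finger parallel gripper is mounted at the origin on the work surface. World frame = base frame: x ahead of the robot, y to its left, z up, the work surface at z = 0. Lengths are in m, angles in rad, forces in N, time in s.
With the tool pointing down it reaches from about 0.4 to 0.875 m from the base axis. Payload 4.4 kg.
Tool frame: the origin (TCP) lies at the very end of the fingers, on their centre line; the grasp point (between the pads) lies 19 mm behind it (grasp_offset is the distance from the TCP to the grasp point, in m); z points along the fingers, y is the line along which they close (so a half turn about z gives the same grasp; the last joint's range is limited). The gripper opens to 85 mm and grips with 20 to 120 N. Pads are 22 mm wide; open, the fingers measure 114 mm over their backs; the gripper's body (76 mm by 85 mm) begins 54 mm behind the grasp point. The pads swing forward as they close: fully open they stand 13 mm farther back than shut.
Start: joints at [1.086, 0.628, 0.038, 1.517, -0.027, 0.996, -0.02], TCP at [0.264, -0.594, 0.231] pointing down, gripper open.
Joint ranges: [-3.06, 3.06], [-0.37, 2.12], [-1.25, 1.32], [0.18, 2.47], [-1.1, 4.24], [0.23, 1.98], [-2.94, 2.94]. Speed limits (rad/s): [2.57, 2.57, 3.14, 3.14, 3.14, 3.14, 3.14].

### API

Orientations are given as a unit quaternion [w, x, y, z].
In Python, from plant import * gives the robot as it stands. The module is installed in compiled form; this text tells all that it offers.
- The arm moves only by the shell command python3 -m handwheel 'ROWS' [OPENING]. ROWS is JSON, a list of rows, each a list of 2 entries, a list of its own where there are three numbers: the shift along the tool's x, y, z in m, then the turn, a rotation vector about the tool's x, y, z in rad. In form: [[[dx, dy, dz], [wx, wy, wz]], ...]. A call has 1 to 10 rows; each row shifts and turns the commanded pose from where the row before left it, along the tool's axes as they then stand; what a row does not reach is not made up. A row lasts 1/12 s, in which the tool goes at most 41.7 mm and 7.16 degrees, less where a joint would pass 70% of its speed; a pose out of reach is approached as far as the arm can. A call with a gripper value outside its range is refused whole. OPENING is the finger opening in m, from 0 to 0.0854, set as the call begins (- or left out, the last holds). The fingers move at their own pace and stop on an object; the grip force is fixed at half the most. Time passes only in rows, so rows that do not move let the fingers close. It gives the time, the measured TCP pose, the force, the opening and the grip force at its end, in the units of the state.
- state(): the state, without advancing time (a new reading comes with each control period).
- read_camera(name): name is "side" or "top"; returns (picture, depth): 400x640x3 uint8, blue, green, red; 400x640 float32, m along the optical axis (not along the pixel's ray), 0 where there is no reading.
- camera_params(name): a dict with "fovy" (degrees; the focal length in pixels is half the picture's height over the tangent of half this angle, whatever the lens; pixels are square), "cx", "cy" (the principal point, pixels), "dist" ([k1, k2, p1, p2, k3] as OpenCV has them; the pictures are not rectified), "camera_from_world" (4x4, takes a point from world to camera coordinates). Camera axes: x right, y down, z forward; pixel columns grow to the right and rows downward; lengths in m; the calibration is good to about 2 mm. A picture is of the moment at which its call begins. camera_params takes no time and is no camera call.
- close_job(): hands the job in; it is judged then, once.
The state is a dict: "time_s": time; "q": joint angles; "qd": joint speeds; "joint_torque": joint torques, N m; "tcp_pos": TCP position; "orientation": TCP orientation; "contact_force": force on the tool from outside, world axes, zero at the start; "ft_torque": the same for the moment, N m; "opening": finger opening in m; "finger_force": force on a finger pad.
Only numpy, scipy, OpenCV 4.12 (cv2) and the standard library are available. Lean on these libraries where they do the work, as an engineer would, in place of code of your own. Each camera call takes 0.05 s, during which the arm holds its last target. There are 200 camera calls.

## Working session

There is one attempt and no reset: what is moved stays moved. The work goes in short steps, Python scripts to look and compute and a shell command to move; the robot and the scene stay as the last step left them, time stands still between calls to the robot, and variables do not carry over. Pictures are saved under pics/ and viewed, at most 12 in all, crops included, and the job is handed in when it is done.

```bash
mkdir -p pics
cat > h.py <<'E'
from plant import *
import numpy as np, cv2
def cam(n):
    p=camera_params(n); f=200/np.tan(np.radians(p["fovy"])/2)
    K=np.array([[f,0,p["cx"]],[0,f,p["cy"]],[0,0,1.]]); return K,np.array(p["dist"],float),np.array(p["camera_from_world"])
def ray(n,u,v):
    K,d,T=cam(n); x=cv2.undistortPoints(np.array([[[u,v]]],float),K,d)[0,0]
    R=T[:3,:3]; return -R.T@T[:3,3], R.T@np.array([x[0],x[1],1.])
def atdepth(n,u,v,z): o,r=ray(n,u,v); return o+z*r
def atz(n,u,v,z): o,r=ray(n,u,v); return o+r*(z-o[2])/r[2]
def tri(n1,p1,n2,p2):
    a,r=ray(n1,*p1); b,s=ray(n2,*p2)
    t=np.linalg.lstsq(np.c_[r,-s],b-a,rcond=None)[0]; return (a+t[0]*r+b+t[1]*s)/2, np.linalg.norm(a+t[0]*r-b-t[1]*s)
def proj(n,P):
    K,d,T=cam(n); return cv2.projectPoints(np.array([P],float),cv2.Rodrigues(T[:3,:3])[0],T[:3,3],K,d)[0].ravel()
E
python3 - <<'E'
from h import *
for n in("side","top"):
    p,d=read_camera(n); cv2.imwrite(f"pics/{n}0.png",p); np.save(f"{n}0.npy",d); K,dd,T=cam(n); print(n,K[0,0],dd,-T[:3,:3].T@T[:3,3],T[2,:3])
s=state(); print(s)
E
```

```text
side 419.0135223828037 [-0.09595037  0.          0.          0.          0.        ] [0.15847782 0.52434443 0.79484056] [ 0.44399568 -0.53903787 -0.71575556]
top 433.67175678081173 [0.01226969 0.         0.         0.         0.        ] [ 0.46861855 -0.00165849  1.02416014] [ 0.12730683  0.01537922 -0.99174415]
{'time_s': 0.1, 'q': array([ 1.08622044,  0.62924337,  0.03841709,  1.51827458, -0.02700939,
        0.99632623, -0.01998092]), 'qd': array([-0.00037788, -0.00173123,  0.00022146, -0.00298431, -0.00100883,
       -0.00018081,  0.00082188]), 'joint_torque': array([ 1.19048073e-03, -5.64534509e+01,  1.22959044e+00, -1.93973458e+01,
        1.11577468e-02,  5.45016970e-03, -2.80271422e-05]), 'tcp_pos': array([ 0.26412973, -0.59328866,  0.2304851 ]), 'orientation': array([-8.49144818e-04,  9.78154190e-01,  2.07878879e-01, -1.76988397e-04]), 'contact_force': array([-0.25082972,  0.42119432, -0.10669449]), 'ft_torque': array([-0.01811328,  0.00270338, -0.00482287]), 'finger_force': 0.0, 'opening': 0.08539393569397018}
```

View pics/side0.png

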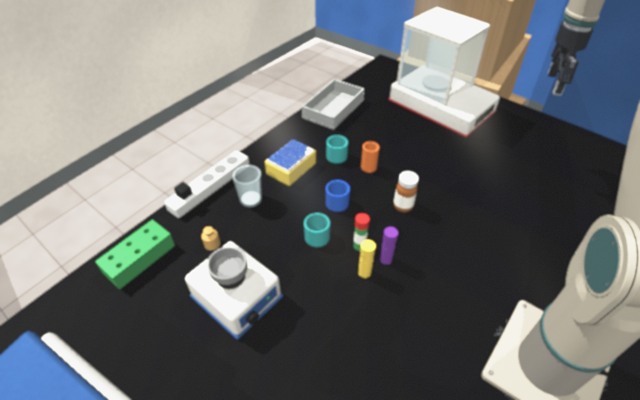

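View pics/top0.png

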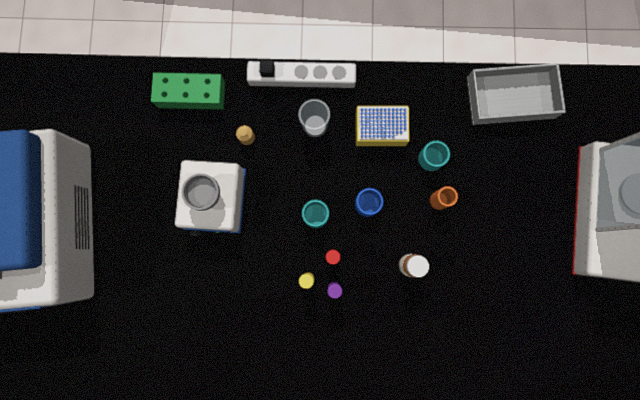

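The side view shows the blue sleeve at (338,195), the orange at (370,157) and the red-capped jar at (361,232). The dish is at (228,266), and the amber bottle at (405,191) stands near the orange sleeve. In the top view they are blue (369,202), orange (445,198), red cap (333,257), dish (202,191).

Candidates for the large sleeve are blue (369,202), teal (315,213) and teal (435,155), so I choose the blue one. Candidates for the jar are red cap (333,257), yellow (306,281) and purple (335,291), so I choose the red cap with the green body. There is only one orange sleeve.

Run:
```python
from h import *
s=cv2.imread("pics/side0.png"); t=cv2.imread("pics/top0.png")
a=cv2.resize(s[135:285,310:425],None,fx=3.5,fy=3.5,interpolation=cv2.INTER_CUBIC)
b=cv2.resize(t[180:305,295:395],None,fx=3.5,fy=3.5,interpolation=cv2.INTER_CUBIC)
im=np.zeros((525,402+350,3),np.uint8); im[:,:402]=a[:525]; im[:b.shape[0],402:402+b.shape[1]]=b; cv2.imwrite("pics/crop1.png",im)
import sys
def pts(n,box):
    d=np.load(f"{n}0.npy"); K,dd,T=cam(n); u0,u1,v0,v1=box
    v,u=np.mgrid[v0:v1,u0:u1]; v=v.ravel();u=u.ravel(); z=d[v,u].astype(float)
    x=cv2.undistortPoints(np.c_[u,v].astype(float)[:,None],K,dd)[:,0]
    return (np.c_[x,np.ones(len(x))]*z[:,None]-T[:3,3])@T[:3,:3], z>0
B={"large":[(350,388,183,220),(320,356,175,215)],"mid":[(428,462,183,213),(356,384,138,176)],"jar":[(322,345,246,268),(350,372,210,236)],"dish":[(180,224,170,212),(205,252,244,290)],"bottle":[(395,433,250,282),(392,420,168,212)]}
for k,bs in B.items():
    for n,bx in zip(("top","side"),bs):
        P,ok=pts(n,bx); P=P[ok]; h=np.percentile(P[:,2],98); Q=P[P[:,2]>h-.006]
        (c,r)=cv2.minEnclosingCircle((Q[:,:2]*1000).astype(np.float32))
        lo,hi=np.percentile(Q,[3,97],axis=0)
        print(k,n,"h%.3f"%h,len(Q),"circ",np.round(c,1),round(r,1),"mid",np.round((lo+hi)/2,4),"ext",np.round(hi-lo,3))
# mixer outline
P,ok=pts("top",(165,255,150,245)); Q=P[ok&(abs(P[:,2]-.082)<.004)]
print("mixer",cv2.minAreaRect((Q[:,:2]*1000).astype(np.float32)))
```

```text
large top h0.056 147 circ [589.1 -96.2] 29.9 mid [ 0.5889 -0.0957  0.0549] ext [0.056 0.056 0.008]
large side h0.056 146 circ [585.1 -59.8] 64.6 mid [ 0.5905 -0.072   0.0538] ext [0.055 0.098 0.007]
mid top h0.076 117 circ [ 602.  -264.5] 21.9 mid [ 0.6027 -0.2647  0.0742] ext [0.04  0.041 0.007]
mid side h0.075 82 circ [ 603.  -262.8] 22.9 mid [ 0.6034 -0.262   0.0732] ext [0.04  0.042 0.007]
jar top h0.102 155 circ [463.8 -15.7] 14.6 mid [ 0.4636 -0.0158  0.0998] ext [0.026 0.025 0.006]
jar side h0.102 121 circ [464.8 -12.2] 15.6 mid [ 0.4644 -0.0119  0.0999] ext [0.026 0.026 0.005]
dish top h0.134 309 circ [591.3 266.5] 39.3 mid [0.5912 0.2659 0.1323] ext [0.073 0.074 0.006]
dish side h0.133 369 circ [592.8 267.4] 40.0 mid [0.5916 0.2684 0.1311] ext [0.073 0.074 0.006]
bottle top h0.102 352 circ [ 449.1 -194.2] 22.3 mid [ 0.4494 -0.1946  0.0999] ext [0.038 0.038 0.006]
bottle side h0.102 201 circ [ 449.  -191.8] 23.9 mid [ 0.4496 -0.1915  0.0997] ext [0.04  0.039 0.005]
mixer ((590.9339599609375, 265.0882568359375), (129.52658081054688, 148.2720489501953), 88.0461654663086)
```

View pics/crop1.png

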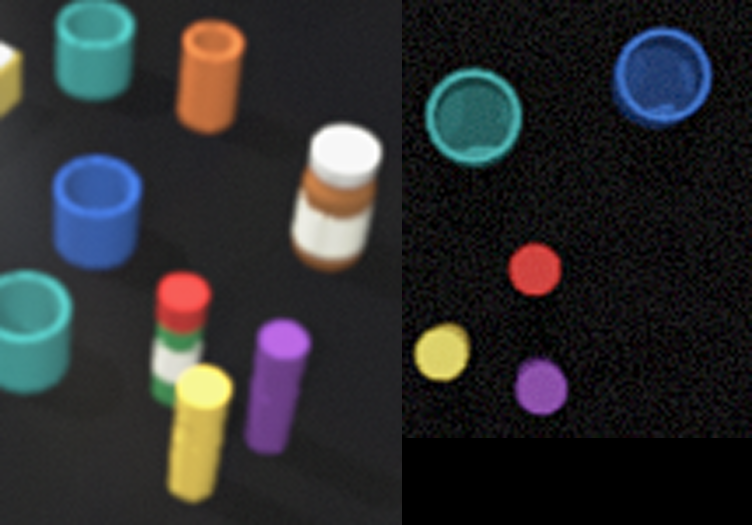

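The crop confirms the choices: blue sleeve, red-capped green jar with a white label, and the lone orange sleeve. Depth from both views agrees within about 3 mm. I'll align the tool with the world axes (x = world x, y = −world y, z = down), then move.

```bash
python3 -m handwheel '[[[0,0,0],[0,0,0.1047]],[[0,0,0],[0,0,0.1047]],[[0,0,0],[0,0,0.1047]],[[0,0,0],[0,0,0.1047]],[[0.02,-0.03,0],[0,0,0]],[[0.02,-0.03,0],[0,0,0]],[[0.02,-0.03,0],[0,0,0]],[[0.02,-0.03,0],[0,0,0]],[[0.02,-0.03,0],[0,0,0]],[[0.02,-0.03,0],[0,0,0]]]' 0.0854
python3 -m handwheel '[[[0.02,-0.03,0],[0,0,0]],[[0.02,-0.03,0],[0,0,0]],[[0.02,-0.03,0],[0,0,0]],[[0.02,-0.03,0],[0,0,0]],[[0.02,-0.03,0],[0,0,0]],[[0.02,-0.03,0],[0,0,0]],[[0.02,-0.03,0],[0,0,0]],[[0.02,-0.03,0],[0,0,0]],[[0,0,0],[0,0,0]],[[0,0,0],[0,0,0]]]'
```

```text
time_s: 0.93
tcp_pos: [0.3849, -0.4121, 0.231]
orientation: [-0.0, 1.0, -0.0, -0.0]
contact_force: [-0.3, -1.0, 0.3]
opening: 0.0855
finger_force: 0.0
time_s: 1.77
tcp_pos: [0.5454, -0.1708, 0.2307]
orientation: [-0.001, 1.0, 0.003, -0.0]
contact_force: [-0.1, -0.8, -0.0]
opening: 0.0855
finger_force: 0.0
```

```bash
python3 -m handwheel '[[[0.015,-0.025,0],[0,0,0]],[[0.015,-0.025,0],[0,0,0]],[[0.014,-0.025,0],[0,0,0]],[[0,0,0.03],[0,0,0]],[[0,0,0.03],[0,0,0]],[[0,0,0.03],[0,0,0]],[[0,0,0.025],[0,0,0]],[[0,0,0],[0,0,0]],[[0,0,0],[0,0,0]]]'
python3 - <<'E'
from h import *
s,_=read_camera("side"); cv2.imwrite("pics/a.png",cv2.resize(s[110:260,260:430],None,fx=4,fy=4)[:600,:])
E
```

```text
time_s: 2.52
tcp_pos: [0.5869, -0.1003, 0.1154]
orientation: [0.0, 1.0, -0.001, -0.002]
contact_force: [1.1, 0.2, 0.5]
opening: 0.085
finger_force: 0.0
```

View pics/a.png

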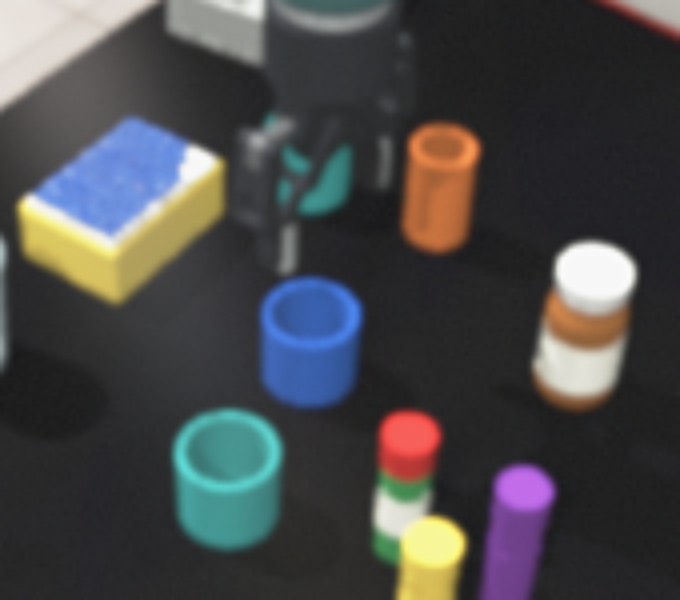

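The gripper is centred above the blue sleeve at crop (310,330), with the fingers clear of everything. I'll correct by a few mm, descend and grip.

```bash
python3 -m handwheel '[[[0.0025,-0.0045,0],[0,0,0]],[[0,0,0.025],[0,0,0]],[[0,0,0.025],[0,0,0]],[[0,0,0.02],[0,0,0]],[[0,0,0.017],[0,0,0]],[[0,0,0],[0,0,0]],[[0,0,0],[0,0,0]],[[0,0,0],[0,0,0]]]'
python3 -m handwheel '[[[0,0,0],[0,0,0]],[[0,0,0],[0,0,0]],[[0,0,0],[0,0,0]],[[0,0,0],[0,0,0]],[[0,0,0],[0,0,0]],[[0,0,0],[0,0,0]],[[0,0,0],[0,0,0]],[[0,0,0],[0,0,0]]]' 0.05
```

```text
time_s: 3.23
tcp_pos: [0.5925, -0.0945, 0.0313]
orientation: [0.0, 1.0, 0.0, 0.002]
contact_force: [-0.0, -0.4, -0.1]
opening: 0.0854
finger_force: 0.0
time_s: 3.9
tcp_pos: [0.592, -0.0945, 0.0315]
orientation: [0.0, 1.0, -0.0, 0.001]
contact_force: [-1.6, 0.4, 9.3]
opening: 0.0587
finger_force: 62.8
```

```bash
python3 -m handwheel '[[[0,0,-0.02],[0,0,0]],[[0,0,-0.03],[0,0,0]],[[0,0,-0.03],[0,0,0]],[[0,0,-0.03],[0,0,0]],[[0,0,-0.03],[0,0,0]],[[0,0,-0.03],[0,0,0]],[[0,-0.02,0],[0,0,0]],[[0,-0.03,0],[0,0,0]],[[0,-0.03,0],[0,0,0]],[[0,-0.03,0],[0,0,0]]]'
python3 -m handwheel '[[[0,-0.03,0],[0,0,0]],[[0,-0.03,0],[0,0,0]],[[0,-0.03,0],[0,0,0]],[[0,-0.03,0],[0,0,0]],[[0,-0.02,0],[0,0,0]],[[0,0,0],[0,0,0]],[[0,0,0],[0,0,0]]]'
cat >> h.py <<'E'
def cloud(n,box,d):
    K,dd,T=cam(n); u0,u1,v0,v1=box
    v,u=np.mgrid[v0:v1,u0:u1]; v=v.ravel();u=u.ravel(); z=d[v,u].astype(float)
    x=cv2.undistortPoints(np.c_[u,v].astype(float)[:,None],K,dd)[:,0]
    return (np.c_[x,np.ones(len(x))]*z[:,None]-T[:3,3])@T[:3,:3], z>0, u, v
E
python3 - <<'E'
from h import *
s,d=read_camera("side"); cv2.imwrite("pics/b.png",cv2.resize(s[130:330,150:410],None,fx=3,fy=3)); np.save("d.npy",d)
E
```

```text
time_s: 4.73
tcp_pos: [0.5909, 0.0166, 0.2004]
orientation: [-0.0, 1.0, -0.001, 0.001]
contact_force: [0.2, -0.0, -1.3]
opening: 0.0589
finger_force: 64.7
time_s: 5.32
tcp_pos: [0.5905, 0.1574, 0.1997]
orientation: [-0.0, 1.0, 0.002, 0.0]
contact_force: [0.4, -0.8, -0.9]
opening: 0.0586
finger_force: 64.7
```

View pics/b.png

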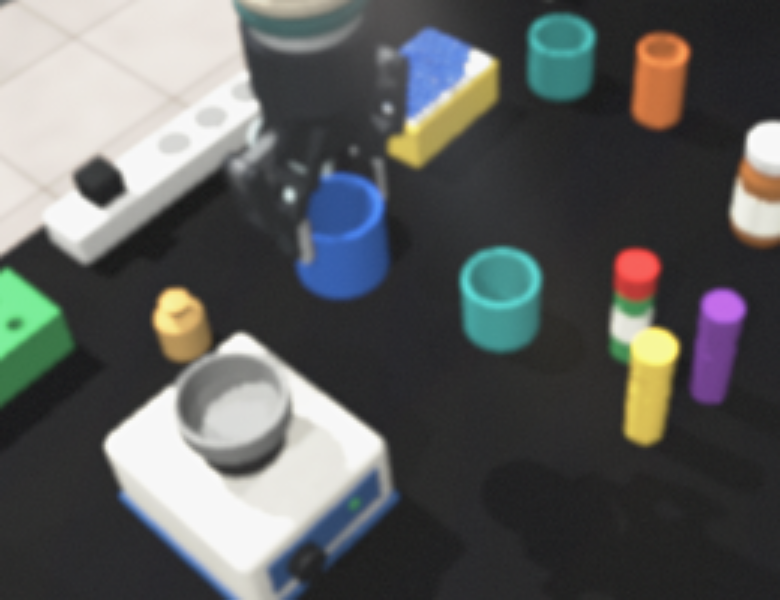

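The sleeve is held upright, at crop (342,235), and the dish is at crop (235,405). I'll fit a circle to the held sleeve, and to the dish for the same camera bias.

```bash
cat >> h.py <<'E'
from scipy.optimize import least_squares
def fit(P,r):  # vertical cylinder, visible outer wall
    f=lambda c:np.hypot(P[:,0]-c[0],P[:,1]-c[1])-r
    o=least_squares(f,P[:,:2].mean(0)+[.02,-.02],loss="soft_l1",f_scale=.001); return o.x,np.median(abs(o.fun)),len(P)
E
python3 - <<'E'
from h import *
s=read_camera("side")[0]; d=np.load("d.npy"); hsv=cv2.cvtColor(s,cv2.COLOR_BGR2HSV)
P,ok,u,v=cloud("side",(240,285,185,232),d); c=hsv[v,u]
m=ok&(c[:,0]>105)&(c[:,0]<125)&(c[:,1]>120); Q=P[m]
print(np.percentile(Q[:,2],[1,50,99]))
W=Q[(Q[:,2]<.205)&(Q[:,2]>.175)]; print("outer",fit(W,.030))
P,ok,u,v=cloud("side",(205,252,244,300),d); W=P[ok&(P[:,2]<.128)&(P[:,2]>.116)]
n=np.hypot(W[:,0]-.592,W[:,1]-.267); print("dish",fit(W[n>.036],.039))
print(state()["tcp_pos"],state()["contact_force"])
E
```

```text
[-0.00139444  0.19714338  0.22554565]
outer (array([0.58990688, 0.16096937]), np.float64(0.0019481896501170673), 465)
dish (array([0.59284271, 0.26701431]), np.float64(0.0004625322827444718), 132)
[0.59095981 0.15415844 0.19969255] [ 0.34556256 -0.63681258 -0.40839621]
```

```bash
python3 -m handwheel '[[[0.001,-0.028,0],[0,0,0]],[[0.001,-0.028,0],[0,0,0]],[[0,-0.028,0],[0,0,0]],[[0,-0.0275,0],[0,0,0]],[[0,0,0.01],[0,0,0]],[[0,0,0.01],[0,0,0]],[[0,0,0],[0,0,0]],[[0,0,0],[0,0,0]],[[0,0,0],[0,0,0]],[[0,0,0],[0,0,0]]]'
python3 - <<'E'
from h import *
T=[]
for i in range(6): s,d=read_camera("side"); T.append(state()["tcp_pos"])
print(np.mean(T,0),np.std(T,0))
hsv=cv2.cvtColor(s,cv2.COLOR_BGR2HSV)
P,ok,u,v=cloud("side",(195,255,215,285),d); c=hsv[v,u]
m=ok&(c[:,0]>105)&(c[:,0]<125)&(c[:,1]>120)&(P[:,2]>.1)
Q=P[m]; print(np.percentile(Q[:,2],[1,50,99]))
for lo,hi in((.15,.17),(.17,.188)):
    W=Q[(Q[:,2]>lo)&(Q[:,2]<hi)]; print(fit(W,.030))
R=Q[Q[:,2]>.197]; print("rim",(R.max(0)+R.min(0))/2,np.ptp(R,axis=0))
W=P[ok&(P[:,2]<.128)&(P[:,2]>.116)]
n=np.hypot(W[:,0]-.592,W[:,1]-.267); print("dish",fit(W[n>.036],.039))
cv2.imwrite("pics/c.png",cv2.resize(s[150:330,150:330],None,fx=3.3,fy=3.3))
E
```

```text
time_s: 6.25
tcp_pos: [0.5936, 0.2656, 0.1799]
orientation: [0.0, 1.0, -0.001, 0.0]
contact_force: [-0.3, -0.3, -0.2]
opening: 0.0586
finger_force: 64.7
[0.59324715 0.26669239 0.17979348] [0.00018102 0.00035922 0.00013682]
[0.15174571 0.18000632 0.20437414]
(array([0.58874436, 0.26913476]), np.float64(0.002210460463674343), 356)
(array([0.59042138, 0.27023695]), np.float64(0.0019931525247339106), 335)
rim [0.589969   0.2676376  0.22841976] [0.05786994 0.05946383 0.06277561]
dish (array([0.59292128, 0.26708978]), np.float64(0.00042550156700300185), 129)
```

View pics/c.png

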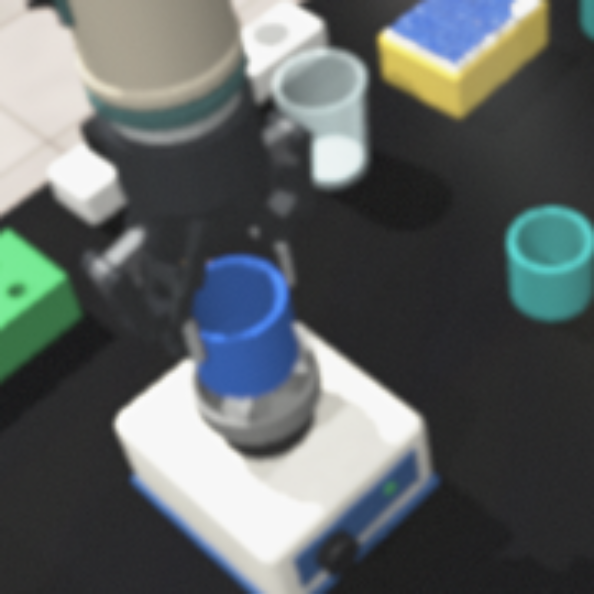

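The blue sleeve hangs over the dish, with its rim at crop (240,290) and the dish at crop (258,400), and sits about 2 mm short in x. I'll shift it and lower it.

```bash
python3 -m handwheel '[[[0.002,0,0],[0,0,0]],[[0,0,0.01],[0,0,0]],[[0,0,0.01],[0,0,0]],[[0,0,0.006],[0,0,0]],[[0,0,0.004],[0,0,0]],[[0,0,0],[0,0,0]],[[0,0,0],[0,0,0]]]'
python3 -m handwheel '[[[0,0,0.002],[0,0,0]],[[0,0,0.002],[0,0,0]],[[0,0,0],[0,0,0]],[[0,0,0],[0,0,0]]]'
```

```text
time_s: 7.13
tcp_pos: [0.5947, 0.2671, 0.1488]
orientation: [0.0, 1.0, 0.0, -0.0]
contact_force: [0.7, 0.4, -0.5]
opening: 0.0586
finger_force: 64.7
time_s: 7.47
tcp_pos: [0.5949, 0.2672, 0.1454]
orientation: [-0.0, 1.0, -0.0, 0.0]
contact_force: [0.0, 0.6, -0.1]
opening: 0.0587
finger_force: 64.7
```

```bash
python3 -m handwheel '[[[0,0,0.001],[0,0,0]],[[0,0,0],[0,0,0]],[[0,0,0],[0,0,0]]]'
python3 -m handwheel '[[[0,0,0.001],[0,0,0]],[[0,0,0],[0,0,0]],[[0,0,0],[0,0,0]]]'
python3 -m handwheel '[[[0,0,0.001],[0,0,0]],[[0,0,0],[0,0,0]],[[0,0,0],[0,0,0]]]'
```

```text
time_s: 7.72
tcp_pos: [0.595, 0.2672, 0.1446]
orientation: [-0.0, 1.0, -0.0, 0.0]
contact_force: [-0.2, 0.2, 0.5]
opening: 0.0589
finger_force: 64.8
time_s: 7.97
tcp_pos: [0.595, 0.2673, 0.1437]
orientation: [-0.0, 1.0, -0.0, 0.0]
contact_force: [-0.9, 0.6, 3.8]
opening: 0.059
finger_force: 65.0
time_s: 8.22
tcp_pos: [0.595, 0.2672, 0.1426]
orientation: [-0.0, 1.0, -0.0, 0.0]
contact_force: [-1.2, 1.2, 4.8]
opening: 0.059
finger_force: 65.1
```

```bash
python3 -m handwheel '[[[0,0,-0.001],[0,0,0]],[[0,0,0],[0,0,0]],[[0,0,0],[0,0,0]],[[0,0,0],[0,0,0]],[[0,0,0],[0,0,0]],[[0,0,-0.01],[0,0,0]],[[0,0,-0.02],[0,0,0]],[[0,0,-0.03],[0,0,0]],[[0,0,-0.03],[0,0,0]],[[0,0,0],[0,0,0]]]' 0.0854
python3 -m handwheel '[[[0,0.02,0],[0,0,0]],[[0,0.035,0],[0,0,0]],[[0,0.035,0],[0,0,0]],[[0,0.035,0],[0,0,0]],[[0,0.035,0],[0,0,0]],[[0,0.035,0],[0,0,0]],[[0,0.035,0],[0,0,0]],[[0,0.035,0],[0,0,0]],[[0,0.035,0],[0,0,0]],[[0,0.035,0],[0,0,0]]]'
python3 -m handwheel '[[[0,0.035,0],[0,0,0]],[[0,0.035,0],[0,0,0]],[[0,0.035,0],[0,0,0]],[[0,0.035,0],[0,0,0]],[[0.007,0.035,0],[0,0,0]],[[0,0.02,0],[0,0,0]],[[0,0,0.03],[0,0,0]],[[0,0,0.03],[0,0,0]],[[0,0,0.03],[0,0,0]],[[0,0,0],[0,0,0]]]'
python3 - <<'E'
from h import *
s,d=read_camera("side"); P,ok,u,v=cloud("side",(195,255,215,285),d); hsv=cv2.cvtColor(s,cv2.COLOR_BGR2HSV); c=hsv[v,u]
Q=P[ok&(c[:,0]>105)&(c[:,0]<125)&(c[:,1]>120)&(P[:,2]>.1)]; R=Q[Q[:,2]>.162]; print("rim side",np.percentile(Q[:,2],98),(R.max(0)+R.min(0))/2,np.ptp(R,axis=0))
t,d=read_camera("top"); P,ok,u,v=cloud("top",(170,235,160,225),d); hsv=cv2.cvtColor(t,cv2.COLOR_BGR2HSV); c=hsv[v,u]
Q=P[ok&(c[:,0]>105)&(c[:,0]<125)&(c[:,1]>120)&(P[:,2]>.1)]; R=Q[Q[:,2]>.162]; print("rim top",(R.max(0)+R.min(0))/2,np.ptp(R,axis=0))
T=[]
for i in range(3): read_camera("side"); T.append(state()["tcp_pos"])
print(np.mean(T,0))
im=np.zeros((480,780,3),np.uint8); im[:,:390]=cv2.resize(s[200:320,170:267],(390,480)); im[:,390:]=cv2.resize(s[80:200,320:417],(390,480)); cv2.imwrite("pics/d.png",im)
E
```

```text
time_s: 9.05
tcp_pos: [0.5986, 0.2684, 0.2406]
orientation: [-0.002, 1.0, -0.0, 0.005]
contact_force: [1.4, -0.0, -0.3]
opening: 0.0853
finger_force: 0.0
time_s: 9.88
tcp_pos: [0.5948, -0.0696, 0.2341]
orientation: [0.0, 1.0, -0.0, 0.001]
contact_force: [0.8, 0.5, -0.0]
opening: 0.0856
finger_force: 0.0
time_s: 10.72
tcp_pos: [0.598, -0.2611, 0.1379]
orientation: [-0.002, 1.0, -0.0, -0.005]
contact_force: [-2.3, 0.0, -0.9]
opening: 0.0855
finger_force: 0.0
rim side 0.16883863074897482 [0.59303379 0.26930084 0.16645179] [0.06030209 0.06034005 0.00882064]
rim top [0.59152351 0.26751232 0.16674274] [0.05838579 0.05851226 0.00919623]
[ 0.60322625 -0.26344733  0.14547949]
```

View pics/d.png

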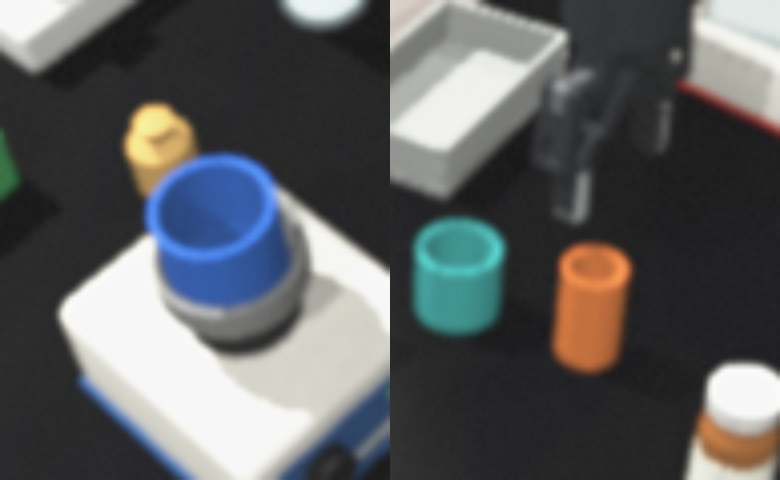

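The large sleeve stands level in the dish (rim at 168 mm, centred within about 1 mm). The gripper is over the orange sleeve at crop (593,305), so I'll descend and grip.

```bash
python3 -m handwheel '[[[0,0,0.025],[0,0,0]],[[0,0,0.025],[0,0,0]],[[0,0,0.025],[0,0,0]],[[0,0,0.0165],[0,0,0]],[[0,0,0],[0,0,0]],[[0,0,0],[0,0,0]],[[0,0,0],[0,0,0]]]'
python3 -m handwheel '[[[0,0,0],[0,0,0]],[[0,0,0],[0,0,0]],[[0,0,0],[0,0,0]],[[0,0,0],[0,0,0]],[[0,0,0],[0,0,0]],[[0,0,0],[0,0,0]],[[0,0,0],[0,0,0]],[[0,0,0],[0,0,0]],[[0,0,0],[0,0,0]]]' 0.034
python3 -m handwheel '[[[0,0,-0.02],[0,0,0]],[[0,0,-0.04],[0,0,0]],[[0,0,-0.04],[0,0,0]],[[0,0,-0.04],[0,0,0]],[[0,0,-0.04],[0,0,0]],[[0,0,-0.02],[0,0,0]],[[0,0,0],[0,0,0]]]'
```

```text
time_s: 11.55
tcp_pos: [0.6035, -0.2636, 0.0541]
orientation: [0.001, 1.0, 0.0, 0.002]
contact_force: [-0.8, 0.4, 0.3]
opening: 0.0854
finger_force: 0.0
time_s: 12.3
tcp_pos: [0.6027, -0.2632, 0.0533]
orientation: [0.0, 1.0, -0.0, 0.001]
contact_force: [0.4, -0.3, 5.9]
opening: 0.0425
finger_force: 60.1
time_s: 12.88
tcp_pos: [0.6048, -0.2644, 0.2585]
orientation: [0.002, 1.0, -0.0, 0.005]
contact_force: [0.0, -0.3, -0.1]
opening: 0.0425
finger_force: 61.0
```

```bash
python3 -m handwheel '[[[0,-0.02,0],[0,0,0]],[[0,-0.035,0],[0,0,0]],[[0,-0.035,0],[0,0,0]],[[0,-0.035,0],[0,0,0]],[[0,-0.035,0],[0,0,0]],[[0,-0.035,0],[0,0,0]],[[0,-0.035,0],[0,0,0]],[[0,-0.035,0],[0,0,0]],[[0,-0.035,0],[0,0,0]],[[0,-0.035,0],[0,0,0]]]'
python3 -m handwheel '[[[-0.005,-0.035,0],[0,0,0]],[[-0.0055,-0.035,0],[0,0,0]],[[0,-0.035,0],[0,0,0]],[[0,-0.035,0],[0,0,0]],[[0,-0.035,0],[0,0,0]],[[0,-0.021,0],[0,0,0]],[[0,0,0.02],[0,0,0]],[[0,0,0],[0,0,0]],[[0,0,0],[0,0,0]],[[0,0,0],[0,0,0]]]'
python3 - <<'E'
from h import *
T=[]
for i in range(5): s,d=read_camera("side"); T.append(state()["tcp_pos"])
print(np.mean(T,0))
def rim(n,p,d,box,hl,hh,zmin):
    P,ok,u,v=cloud(n,box,d); c=cv2.cvtColor(p,cv2.COLOR_BGR2HSV)[v,u]
    Q=P[ok&(c[:,0]>hl)&(c[:,0]<hh)&(c[:,1]>120)&(P[:,2]>.1)&(P[:,2]<.35)]
    h=np.percentile(Q[:,2],98) if zmin is None else zmin+.006
    R=Q[Q[:,2]>h-.006]; print(n,h,(R.max(0)+R.min(0))/2,np.ptp(R,axis=0),Q[:,2].min()); return Q
Q=rim("side",s,d,(180,260,160,290),2,15,None)
rim("side",s,d,(180,260,160,290),105,125,.162)
for lo,hi in((.2,.215),(.215,.23)):
    W=Q[(Q[:,2]>lo)&(Q[:,2]<hi)]; print(fit(W,.022))
cv2.imwrite("pics/e.png",cv2.resize(s[150:330,150:330],None,fx=3.3,fy=3.3))
E
```

```text
time_s: 13.72
tcp_pos: [0.6009, 0.0738, 0.251]
orientation: [0.0, 1.0, -0.0, -0.001]
contact_force: [0.7, -0.4, -0.2]
opening: 0.0422
finger_force: 61.0
time_s: 14.55
tcp_pos: [0.5916, 0.2665, 0.2318]
orientation: [0.001, 1.0, -0.001, -0.0]
contact_force: [0.2, 0.4, -0.2]
opening: 0.0426
finger_force: 61.0
[0.59203355 0.26700665 0.23257846]
side 0.2559980027237744 [0.59167629 0.26717142 0.27508957] [0.04300732 0.04260937 0.05016315] 0.18291897574231922
side 0.168 [0.59054815 0.26933273 0.16643088] [0.05685364 0.05988881 0.00837773] 0.11452813558259171
(array([0.56100959, 0.28925581]), np.float64(0.004428637018087451), 129)
(array([0.59249253, 0.26869598]), np.float64(0.0014913518269078427), 191)
```

View pics/e.png

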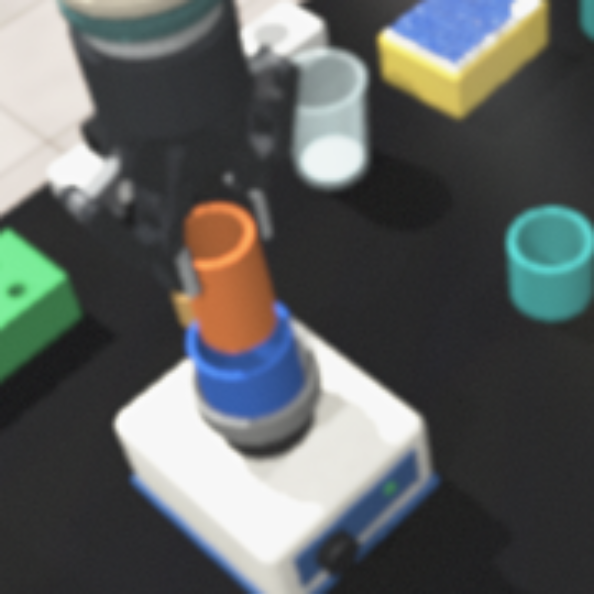

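The orange sleeve is over the blue one, with the orange rim at crop (222,232) and the blue rim at crop (240,345). I'll nudge it +1 and +1.5 mm and lower it.

```bash
python3 -m handwheel '[[[0.001,-0.0015,0],[0,0,0]],[[0,0,0.012],[0,0,0]],[[0,0,0.012],[0,0,0]],[[0,0,0.012],[0,0,0]],[[0,0,0.01],[0,0,0]],[[0,0,0.008],[0,0,0]],[[0,0,0.004],[0,0,0]],[[0,0,0],[0,0,0]],[[0,0,0],[0,0,0]]]'
python3 -m handwheel '[[[0,0,0.001],[0,0,0]],[[0,0,0.001],[0,0,0]],[[0,0,0],[0,0,0]],[[0,0,0],[0,0,0]]]'
python3 -m handwheel '[[[0,0,0.001],[0,0,0]],[[0,0,0],[0,0,0]],[[0,0,0],[0,0,0]]]'
```

```text
time_s: 15.55
tcp_pos: [0.5925, 0.2697, 0.1737]
orientation: [0.0, 1.0, -0.0, -0.0]
contact_force: [0.7, 0.0, 0.6]
opening: 0.0423
finger_force: 61.0
time_s: 15.88
tcp_pos: [0.5925, 0.2697, 0.1722]
orientation: [-0.0, 1.0, -0.0, 0.0]
contact_force: [0.4, 1.2, 0.4]
opening: 0.0427
finger_force: 61.0
time_s: 16.13
tcp_pos: [0.5927, 0.2697, 0.1713]
orientation: [-0.0, 1.0, -0.0, 0.0]
contact_force: [-1.0, -0.6, 2.2]
opening: 0.0427
finger_force: 61.3
```

```bash
python3 -m handwheel '[[[0,0,0],[0,0,0]],[[0,0,0],[0,0,0]],[[0,0,0],[0,0,0]],[[0,0,0],[0,0,0]],[[0,0,-0.01],[0,0,0]],[[0,0,-0.02],[0,0,0]],[[0,0,-0.03],[0,0,0]],[[0,0,-0.03],[0,0,0]],[[0,0,0],[0,0,0]],[[-0.01,0.02,0],[0,0,0]]]' 0.07
python3 -m handwheel '[[[-0.015,0.033,0],[0,0,0]],[[-0.015,0.033,0],[0,0,0]],[[-0.015,0.033,0],[0,0,0]],[[-0.015,0.033,0],[0,0,0]],[[-0.015,0.033,0],[0,0,0]],[[-0.015,0.033,0],[0,0,0]],[[-0.015,0.033,0],[0,0,0]],[[-0.0135,0.032,0],[0,0,0]],[[0,0,0.03],[0,0,0]],[[0,0,0.03],[0,0,0]]]' 0.06
python3 -m handwheel '[[[0,0,0.03],[0,0,0]],[[0,0,0],[0,0,0]],[[0,0,0],[0,0,0]]]'
python3 - <<'E'
from h import *
T=[]
for i in range(4): s,d=read_camera("side"); T.append(state()["tcp_pos"])
t,dt=read_camera("top"); print(np.mean(T,0))
def rim(n,p,d,box,hl,hh,zmin):
    P,ok,u,v=cloud(n,box,d); c=cv2.cvtColor(p,cv2.COLOR_BGR2HSV)[v,u]
    Q=P[ok&((c[:,0]>hl)|(hl<0))&(c[:,0]<hh)&(c[:,1]>120)&(P[:,2]>zmin)]
    print(n,np.percentile(Q[:,2],98),(Q.max(0)+Q.min(0))/2,np.ptp(Q,axis=0))
rim("side",s,d,(195,255,200,285),2,15,.188); rim("side",s,d,(195,255,200,285),105,125,.162)
rim("top",t,dt,(170,235,160,225),2,15,.188); rim("top",t,dt,(170,235,160,225),105,125,.162)
im=np.zeros((480,780,3),np.uint8); im[:,:390]=cv2.resize(s[200:320,170:267],(390,480)); im[:,390:]=cv2.resize(s[150:270,310:407],(390,480)); cv2.imwrite("pics/f.png",im)
E
```

```text
time_s: 16.97
tcp_pos: [0.5845, 0.2548, 0.2637]
orientation: [-0.003, 1.0, 0.002, 0.003]
contact_force: [-0.0, 1.1, -0.7]
opening: 0.0698
finger_force: 0.0
time_s: 17.8
tcp_pos: [0.4652, -0.0158, 0.2026]
orientation: [0.0, 1.0, -0.002, 0.003]
contact_force: [0.3, 1.0, -0.5]
opening: 0.0599
finger_force: 0.0
time_s: 18.05
tcp_pos: [0.4633, -0.0134, 0.1707]
orientation: [0.0, 1.0, -0.0, -0.001]
contact_force: [1.0, -0.0, 0.5]
opening: 0.06
finger_force: 0.0
[ 0.46509954 -0.01330294  0.17231288]
side 0.1949497552540862 [0.5925628  0.26986545 0.19190246] [0.0421358  0.04443029 0.00778772]
side 0.16968193425291261 [0.59020107 0.26950426 0.16626837] [0.05483761 0.05935946 0.00852782]
top 0.19585349269267818 [0.59195584 0.269109   0.19242509] [0.04172915 0.04273265 0.00861632]
top 0.17000075625000083 [0.5919957  0.26408755 0.16679435] [0.05888113 0.05249702 0.00908383]
```

View pics/f.png

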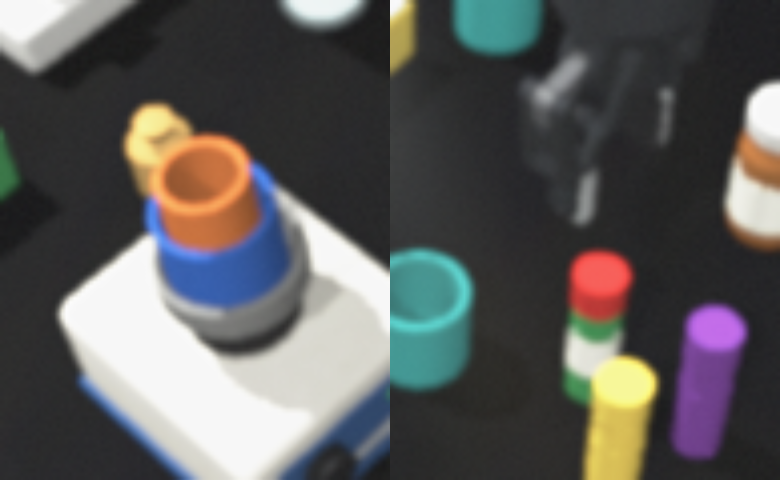

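The orange sleeve is seated and upright (rim about 193 mm). The gripper is above the red-capped jar at crop (600,275), clear of the yellow and purple ones, so I'll descend and grip.

```bash
python3 -m handwheel '[[[-0.001,0,0.025],[0,0,0]],[[0,0,0.025],[0,0,0]],[[0,0,0.025],[0,0,0]],[[0,0,0.0215],[0,0,0]],[[0,0,0],[0,0,0]],[[0,0,0],[0,0,0]],[[0,0,0],[0,0,0]]]'
python3 -m handwheel '[[[0,0,0],[0,0,0]],[[0,0,0],[0,0,0]],[[0,0,0],[0,0,0]],[[0,0,0],[0,0,0]],[[0,0,0],[0,0,0]],[[0,0,0],[0,0,0]],[[0,0,0],[0,0,0]],[[0,0,0],[0,0,0]],[[0,0,0],[0,0,0]]]' 0.02
python3 -m handwheel '[[[0,0,-0.02],[0,0,0]],[[0,0,-0.035],[0,0,0]],[[0,0,-0.035],[0,0,0]],[[0,0,-0.035],[0,0,0]],[[0,0,-0.035],[0,0,0]],[[0,0,-0.035],[0,0,0]],[[0,0,-0.02],[0,0,0]],[[0,0,0],[0,0,0]],[[0,0,0],[0,0,0]]]'
```

```text
time_s: 18.88
tcp_pos: [0.4639, -0.0134, 0.0756]
orientation: [0.0, 1.0, -0.0, 0.001]
contact_force: [0.6, -0.0, -0.1]
opening: 0.0603
finger_force: 0.0
time_s: 19.63
tcp_pos: [0.464, -0.0135, 0.0757]
orientation: [0.0, 1.0, -0.0, 0.001]
contact_force: [-0.9, -0.6, 7.7]
opening: 0.0283
finger_force: 58.5
time_s: 20.38
tcp_pos: [0.4632, -0.0132, 0.2906]
orientation: [-0.0, 1.0, 0.0, 0.002]
contact_force: [-0.7, 0.6, -1.9]
opening: 0.0283
finger_force: 59.2
```

```bash
python3 -m handwheel '[[[0.0085,-0.0225,0],[0,0,0]],[[0.015,-0.0325,0],[0,0,0]],[[0.015,-0.0325,0],[0,0,0]],[[0.015,-0.0325,0],[0,0,0]],[[0.015,-0.0325,0],[0,0,0]],[[0.015,-0.0325,0],[0,0,0]],[[0.015,-0.0325,0],[0,0,0]],[[0.015,-0.0325,0],[0,0,0]],[[0.015,-0.0325,0],[0,0,0]],[[0,0,0],[0,0,0]]]'
python3 -m handwheel '[[[0,0,0],[0,0,0]],[[0,0,0.01],[0,0,0]],[[0,0,0],[0,0,0]],[[0,0,0],[0,0,0]]]'
python3 - <<'E'
from h import *
T=[]
for i in range(5): s,d=read_camera("side"); T.append(state()["tcp_pos"])
print(np.mean(T,0)); c0=cv2.cvtColor(s,cv2.COLOR_BGR2HSV)
P,ok,u,v=cloud("side",(180,260,140,285),d); c=c0[v,u]
Q=P[ok&((c[:,0]<5)|(c[:,0]>172))&(c[:,1]>150)&(P[:,2]>.2)&(P[:,2]<.32)]; print("red",np.percentile(Q[:,2],[2,98]),(Q.max(0)+Q.min(0))/2,np.ptp(Q,axis=0))
G=P[ok&(c[:,0]>40)&(c[:,0]<85)&(c[:,1]>100)&(P[:,2]>.19)&(P[:,2]<.29)]; print("green",fit(G,.014), G[:,2].min())
R=P[ok&(c[:,0]>5)&(c[:,0]<15)&(c[:,1]>120)&(P[:,2]>.188)&(P[:,2]<.2)]; print("rim",(R.max(0)+R.min(0))/2,np.ptp(R,axis=0))
cv2.imwrite("pics/g.png",cv2.resize(s[140:300,150:310],None,fx=3.7,fy=3.7))
E
```

```text
time_s: 21.22
tcp_pos: [0.5909, 0.278, 0.2858]
orientation: [-0.002, 1.0, 0.004, -0.001]
contact_force: [-0.8, 0.6, -1.6]
opening: 0.0281
finger_force: 59.4
time_s: 21.55
tcp_pos: [0.5905, 0.2672, 0.278]
orientation: [0.001, 1.0, -0.001, -0.001]
contact_force: [-0.3, -0.5, -1.3]
opening: 0.0282
finger_force: 59.4
[0.59135114 0.26818635 0.27946265]
red [0.28411763 0.3055949 ] [0.59080771 0.26905278 0.29927327] [0.02844807 0.02988343 0.03498458]
green (array([0.57060515, 0.28166367]), np.float64(0.001898434440244805), 155) 0.2056067752736462
rim [0.59068934 0.27025501 0.19146094] [0.0409327  0.04376315 0.00686205]
```

View pics/g.png

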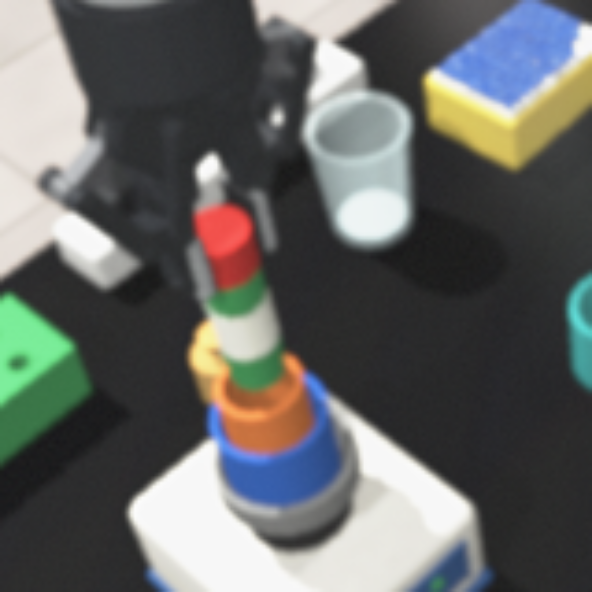

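The jar hangs over the orange sleeve, with the cap at crop (228,235) and the orange rim at crop (262,388), about 1.5 mm off. I'll correct and lower it.

```bash
python3 -m handwheel '[[[0.0015,-0.001,0],[0,0,0]],[[0,0,0.015],[0,0,0]],[[0,0,0.015],[0,0,0]],[[0,0,0.015],[0,0,0]],[[0,0,0.015],[0,0,0]],[[0,0,0.009],[0,0,0]],[[0,0,0.005],[0,0,0]],[[0,0,0],[0,0,0]],[[0,0,0],[0,0,0]]]'
python3 -m handwheel '[[[0,0,0.002],[0,0,0]],[[0,0,0.002],[0,0,0]],[[0,0,0],[0,0,0]],[[0,0,0],[0,0,0]],[[0,0,0],[0,0,0]]]'
python3 -m handwheel '[[[0,0,0.001],[0,0,0]],[[0,0,0],[0,0,0]],[[0,0,0],[0,0,0]],[[0,0,0],[0,0,0]]]'
python3 -m handwheel '[[[0,0,0.001],[0,0,0]],[[0,0,0],[0,0,0]],[[0,0,0],[0,0,0]],[[0,0,0],[0,0,0]]]'
```

```text
time_s: 22.55
tcp_pos: [0.5933, 0.2703, 0.2058]
orientation: [-0.0, 1.0, -0.0, 0.0]
contact_force: [0.5, 0.5, -0.5]
opening: 0.0282
finger_force: 59.4
time_s: 22.97
tcp_pos: [0.593, 0.2702, 0.2016]
orientation: [-0.0, 1.0, -0.0, 0.0]
contact_force: [-0.6, 0.0, -0.0]
opening: 0.0281
finger_force: 59.4
time_s: 23.3
tcp_pos: [0.5929, 0.2701, 0.2003]
orientation: [0.0, 1.0, -0.0, 0.0]
contact_force: [-1.0, -0.2, 0.1]
opening: 0.028
finger_force: 59.4
time_s: 23.63
tcp_pos: [0.5929, 0.2702, 0.1993]
orientation: [-0.0, 1.0, -0.0, -0.0]
contact_force: [0.3, 0.6, -1.3]
opening: 0.0284
finger_force: 59.4
```

```bash
for i in 1; do :; done
python3 -m handwheel '[[[0,0,0.001],[0,0,0]],[[0,0,0],[0,0,0]],[[0,0,0],[0,0,0]],[[0,0,0],[0,0,0]]]'
python3 -m handwheel '[[[0,0,0.001],[0,0,0]],[[0,0,0],[0,0,0]],[[0,0,0],[0,0,0]],[[0,0,0],[0,0,0]]]'
python3 -m handwheel '[[[0,0,0.001],[0,0,0]],[[0,0,0],[0,0,0]],[[0,0,0],[0,0,0]],[[0,0,0],[0,0,0]]]'
python3 -m handwheel '[[[0,0,0.001],[0,0,0]],[[0,0,0],[0,0,0]],[[0,0,0],[0,0,0]],[[0,0,0],[0,0,0]]]'
```

```text
time_s: 23.97
tcp_pos: [0.5931, 0.2702, 0.1987]
orientation: [-0.0, 1.0, -0.0, 0.0]
contact_force: [-0.3, -0.5, 1.2]
opening: 0.0282
finger_force: 59.4
time_s: 24.3
tcp_pos: [0.5931, 0.2702, 0.1976]
orientation: [-0.0, 1.0, -0.0, 0.0]
contact_force: [0.5, 1.1, 2.2]
opening: 0.0281
finger_force: 59.4
time_s: 24.63
tcp_pos: [0.5931, 0.2702, 0.1965]
orientation: [-0.0, 1.0, -0.0, 0.0]
contact_force: [-0.3, -0.6, 4.2]
opening: 0.0282
finger_force: 59.4
time_s: 24.97
tcp_pos: [0.5931, 0.2702, 0.1955]
orientation: [-0.0, 1.0, -0.0, 0.0]
contact_force: [0.0, -0.1, 5.2]
opening: 0.0282
finger_force: 59.6
```

```bash
python3 -m handwheel '[[[0,0,0.001],[0,0,0]],[[0,0,0.001],[0,0,0]],[[0,0,0.001],[0,0,0]],[[0,0,0.001],[0,0,0]],[[0,0,0.001],[0,0,0]],[[0,0,0],[0,0,0]],[[0,0,0],[0,0,0]],[[0,0,0],[0,0,0]]]'
python3 - <<'E'
from h import *
T=[];F=[]
for i in range(6):
    s,d=read_camera("side"); x=state(); T.append(x["tcp_pos"]); F.append(x["contact_force"])
print(np.mean(T,0),np.mean(F,0)); t,dt=read_camera("top")
d0=np.load("side0.npy")
def dishz(d):
    P,ok,u,v=cloud("side",(200,255,235,305),d); r=np.hypot(P[:,0]-.5925,P[:,1]-.268)
    Q=P[ok&(r>.0345)&(r<.0385)&(P[:,2]>.1)&(P[:,2]<.14)]; return np.percentile(Q[:,2],[75,85,92]),len(Q)
print(dishz(d0),dishz(d))
def rimz(p,d,n,box,a,b,lo,hi):
    P,ok,u,v=cloud(n,box,d); c=cv2.cvtColor(p,cv2.COLOR_BGR2HSV)[v,u]
    Q=P[ok&(c[:,0]>a)&(c[:,0]<b)&(c[:,1]>120)&(P[:,2]>lo)&(P[:,2]<hi)]; return np.percentile(Q[:,2],[90,98])
print("blue",rimz(s,d,"side",(195,255,200,285),105,125,.12,.18),"orange",rimz(s,d,"side",(195,255,180,285),5,15,.12,.2))
cv2.imwrite("pics/h.png",cv2.resize(s[150:310,150:310],None,fx=3.7,fy=3.7))
E
```

```text
time_s: 25.63
tcp_pos: [0.5934, 0.2702, 0.1914]
orientation: [-0.0, 1.0, -0.0, 0.001]
contact_force: [-0.7, -0.9, 8.9]
opening: 0.0283
finger_force: 59.9
[0.59334144 0.270209   0.19137565] [-1.17393774 -1.07261635  9.01465981]
(array([0.13261426, 0.13301948, 0.13339854]), 332) (array([0.12517954, 0.12561862, 0.12614348]), 251)
blue [0.16007961 0.1612139 ] orange [0.18594694 0.19408727]
```

View pics/h.png

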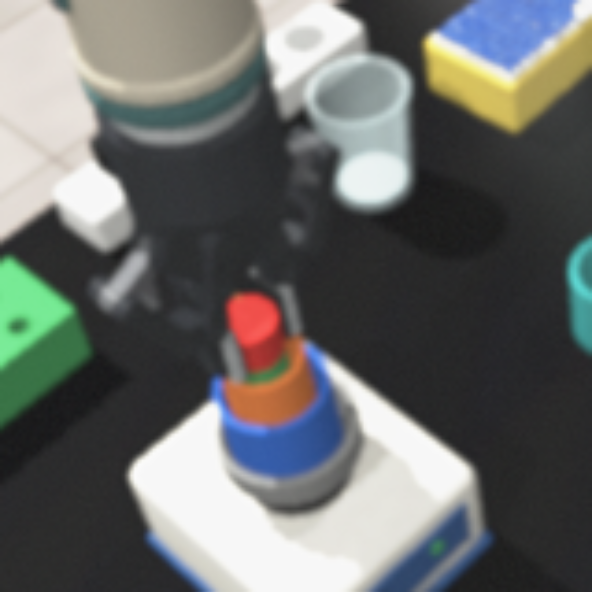

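The jar is held in the nest at crop (255,320). The dish has sunk about 7.4 mm by depth, by TCP height and by force, so I'll press 1.6 mm more.

```bash
python3 -m handwheel '[[[0,0,0.001],[0,0,0]],[[0,0,0.0006],[0,0,0]],[[0,0,0],[0,0,0]],[[0,0,0],[0,0,0]],[[0,0,0],[0,0,0]],[[0,0,0],[0,0,0]],[[0,0,0],[0,0,0]],[[0,0,0],[0,0,0]]]'
python3 - <<'E'
from h import *
T=[];F=[]
for i in range(6):
    s,d=read_camera("side"); x=state(); T.append(x["tcp_pos"]); F.append(x["contact_force"])
print(np.mean(T,0),np.mean(F,0))
P,ok,u,v=cloud("side",(200,255,235,305),d); r=np.hypot(P[:,0]-.5925,P[:,1]-.268)
Q=P[ok&(r>.0345)&(r<.0385)&(P[:,2]>.1)&(P[:,2]<.14)]; print(np.percentile(Q[:,2],[75,85,92]))
E
```

```text
time_s: 26.65
tcp_pos: [0.5934, 0.2702, 0.19]
orientation: [-0.0, 1.0, -0.0, 0.001]
contact_force: [-0.4, -0.0, 10.0]
opening: 0.0283
finger_force: 60.0
[0.59343495 0.27021494 0.1900443 ] [-1.26127764 -1.521683   10.27987681]
[0.12366802 0.12408803 0.12472146]
```

Travel is 8.8–8.9 mm and steady, so I'm handing in.

```bash
python3 -c "
from plant import *
print(close_job())"
```

```text
the job is handed in; nothing more can be done
None
```

The blue sleeve, orange sleeve and red-capped jar are nested in the dish in that order, and the job was handed in with the jar gripped and the dish held about 9 mm down (8.8–8.9 mm measured), clear of its bottom stop.

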